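Change the sleeve on the filtering stand

ROBOT

A 6-joint arm with a two-finger parallel gripper is mounted at the origin on the work surface. World frame = base frame: x ahead of the robot, y to its left, z up, the work surface at z = 0. Lengths are in m, angles in rad, forces in N, time in s.
With the tool pointing down it reaches from about 0.35 to 0.775 m from the base axis. Payload 7.3 kg.
Tool frame: the origin (TCP) lies at the very end of the fingers, on their centre line; the grasp point (between the pads) lies grip_point_offset behind it (grip_point_offset is the distance from the TCP to the grasp point, in m); z points along the fingers, y is the direction in which the jaws open and shut (so a half turn about z gives the same grasp; the last joint's range is limited). The gripper opens to 92 mm and grips with 3 to 60 N. Pads are 19 mm wide; open, the fingers measure 130 mm over their backs; the gripper's body (75 mm by 190 mm) begins 47 mm behind the grasp point.
Start: joints at [0.989, 0.342, 1.524, -0, 1.275, -0.146], TCP at [0.222, 0.476, 0.227] pointing down, gripper open.
Joint ranges: [-2.53, 2.53], [-0.77, 2.02], [0.04, 2.7], [-1, 4.14], [0.28, 2.66], [-3.11, 3.11]. Speed limits (rad/s): [2.57, 2.57, 3.14, 3.14, 3.14, 3.14].

INTERFACE

Orientations are given as [roll, pitch, yaw] about the fixed x, y, z axes, in that order (R = Rz(yaw) Ry(pitch) Rx(roll)).
In Python, from cell import * gives the robot as it stands.
- The arm moves only by the shell command python3 -m inch 'ROWS' [OPENING] [FORCE]. ROWS is JSON, a list that holds one entry, the list of rows, each a list of 4 numbers: the shift along the tool's x, y, z in mm, then the turn about the tool's z in rad. In form: [[[x, y, z, roll], ...]]. A call has 1 to 10 rows; each row shifts and turns the commanded pose from where the row before left it, along the tool's axes as they then stand; what a row does not reach is not made up. A row lasts 1/8 s, in which the tool goes at most 62.5 mm and 10.7 degrees, less where a joint would pass 70% of its speed; a pose out of reach is approached as far as the arm can. A call with a gripper value outside its range is refused whole. OPENING is the closure, from -1 (fully open) to 1 (shut), set as the call begins (- or left out, the last holds). The fingers move at their own pace and stop on an object; FORCE is the grip in N (left out, the last holds). Time passes only in rows, so rows that do not move let the fingers close. It gives the time, the measured TCP pose, the force and the opening at its end, in the units of the state.
- observe(): the state, without advancing time (a new reading comes with each control period).
- read_camera(name): name is "scene" or "top" or "wrist"; returns a dict with "img" (480x640x3 uint8, blue, green, red), "fx", "fy", "cx", "cy" (pixels), "eye" and "rotation" of the camera in the world; the wrist camera has in their place "T_tool_cam" (4x4, takes a point from camera to tool coordinates, whose origin is the TCP and whose axes are the flange's). Camera axes: x right, y down, z forward; pixel columns grow to the right and rows downward; lengths in m; the calibration is good to about 2 mm. A picture is of the moment at which its call begins: read the wrist's pose just before it. There is no depth.
- hand_in(): hands the job in, once; it reports no verdict.
Trained networks look in the newest picture that a camera, given by its name, has taken for a name from the list of things; names that differ only in an ending like _2 or _b are one class to them, and where a whole thing is asked for, a point or a joint stands for the part that bears it (a point fixed in the world has none). Each returns a list of dicts, best first, with "conf" (0 to 1); they miss things now and then, are a little off and sometimes report something else, mostly with a low value. They report only what shows in the picture. A call takes as long as a camera call. They do not tell look-alikes from the thing itself.
- boxes_of(camera, label): "at" ([row, column] in pixels, amid what is visible of it).
- place_of(camera, label): "at" ([row, column] in pixels: a listed point, or the origin of a listed thing).
The state is a dict: "time": time; "qpos": joint angles; "qvel": joint speeds; "joint_efforts": joint torques, N m; "tool_pos": TCP position; "tool_rot": TCP orientation; "contact_force": force on the tool from outside, world axes, zero at the start; "torque": the same for the moment, N m; "opening": finger opening in m.
Only numpy, scipy, OpenCV 4.12 (cv2) and the standard library are available. Lean on these libraries where they do the work, as an engineer would, in place of code of your own. Each camera call takes 0.05 s, during which the arm holds its last target. There are 200 camera calls.

TASK

Take the short used sleeve off the filtering stand's spigot, stand it upright in the open drawer and then shut the drawer fully. Next push the long sleeve from the bench fully down onto the spigot until it sits on the black shoulder, and only then throw the stand's valve lever all the way over to its other stop. Leave the other things on the bench where they are.

Things in the scene. Friction and masses are not known exactly. Their poses are not given: they have to be found in the camera images.
- short_sleeve: The used sleeve: a plain white rigid tube, open at both ends, 44 mm outside diameter, 33.6 mm bore, 50 mm tall, about 60 g. At the start it is fully on the stand's spigot, upright. Origin: on its axis at its lower end; z runs up along the axis.
- long_sleeve: The fresh sleeve: the same white tube, 44 mm outside diameter and 33.6 mm bore, but 85 mm tall, about 90 g; stands upright on the bench, in one of three places (the pot and the tally counter have the other two). Origin: on its axis at its lower end; z runs up along the axis.
- spigot_seat (a point): Centre of the flat black shoulder (62 mm across, 40 mm above the bench) of the stand, on which a fully pushed-on sleeve rests with its lower end. From it rises the steel spigot: 30 mm diameter, 27 mm tall, its top 7 mm tapering to 22 mm. Axes: the stand's.
- valve (a joint): Angle of the valve lever (rad): near 0 (up to 0.1) at the start, leaning to the stand's -x (towards the robot); 1.0 when thrown fully over, leaning the same amount to +x. It turns about the stand's y axis, stays where it is left, and takes about 1 N at the tip.
- valve_tip (a point): Centre of the black ball (26 mm diameter) at the end of the 65 mm valve lever (rod 10 mm thick), about 94 mm above the bench at either stop and 102 mm midway; the pivot is 37 mm above the bench. The ball moves about 62 mm along the stand's +x from stop to stop.
- cab_drawer0 (a joint): How far the drawer is pulled out (m): 0 shut, 0.11 to 0.135 at the start; slides with about 1 N of friction and stays where it is left. The fixed white cabinet is 240 mm deep (x), 240 mm wide (y) and 100 mm high; its one drawer opens towards the robot. Cabinet axes: z up, x away from the robot, into the cabinet (yaw within 0.12 rad); the drawer shuts along +x.
- cab_drawer0_handle (a point): Middle of the drawer's bar handle: a bar 120 mm long along the cabinet's y, 35 mm out from the drawer's front face towards -x, about 62 mm above the bench. It moves with the drawer. Axes: the cabinet's.
- drawer_floor (a point): On the drawer's inner floor, 22 mm above the bench, at the foot of the inner front wall, midway across; moves with it. Inside: 195 mm (x) by 198 mm (y), walls 56 mm and front panel 66 mm above the floor; the inside runs from here to x = 195 mm. Open from above only up to x = the drawer's opening less 6 mm; further back the cabinet's top is 66 mm over the floor. Axes: the cabinet's.
- stand: The fixed filtering stand: a white plate 120 mm (x) by 200 mm (y), 15 mm thick, with the spigot 50 mm from its centre along its +y and the valve lever's pivot 60 mm from its centre along -y. Origin: centre of its underside. Axes: z up, x away from the robot (yaw within 0.3 rad).
- pot: Bystander: closed white sample pot, 44 mm diameter, 70 mm tall, with a lid. Origin: centre of its underside.
- counter: Bystander: chrome tally counter lying flat, round, 52 mm diameter, 31 mm high, black window on top. Origin: centre of its underside.
- cap: Bystander: small open white cap, 34 mm diameter, 18 mm tall. Origin: centre of its underside.
- bottle: Bystander: amber bottle, 60 mm diameter, 130 mm tall. Origin: centre of its underside.
- scoop: Bystander: spatula with blue handle, 180 mm long, lying along its x axis. Origin: its middle, on the bench.
- mortar: Bystander: white mortar bowl, 112 mm diameter, 75 mm tall, standing on the kitchen-type scale at the back. Origin: centre of its underside.
Mind the look-alikes: they are no part of the job. Leave any red look-alike of the stand alone.

How it is judged:
By the outcome, as a careful person would: the job done as asked, in the order asked, and still so for the second after the job is handed in, with the robot touching nothing.
It also fails if it takes over 72 s, if anything falls off the work surface, if the arm or the gripper's body presses on something with over 40 N, if the wrist force passes 120 N, or if a joint passes its speed limit or range.

## Working session

There is one attempt and no reset: what is moved stays moved. The work goes in short steps, Python scripts to look and compute and a shell command to move; the robot and the scene stay as the last step left them, time stands still between calls to the robot, and variables do not carry over. Pictures are saved under pics/ and viewed, about 8 in all and at most 12, crops included, and the job is handed in when it is done.

```bash
mkdir -p pics; ls; cat > h.py <<'E'
from cell import *
import numpy as np, cv2
from scipy.spatial.transform import Rotation as R
names=["short_sleeve","long_sleeve","spigot_seat","valve_tip","cab_drawer0_handle","drawer_floor","stand","pot","counter","cap","bottle","scoop","mortar"]
def ray(c,at,T=None):
    d=np.array([(at[1]-c["cx"])/c["fx"],(at[0]-c["cy"])/c["fy"],1.])
    return np.array(c["eye"]),np.array(c["rotation"])@d
def plane(c,at,z):
    e,d=ray(c,at); return e+d*(z-e[2])/d[2]
def proj(c,p):
    q=np.array(c["rotation"]).T@(np.array(p)-c["eye"]); return np.array([c["fy"]*q[1]/q[2]+c["cy"],c["fx"]*q[0]/q[2]+c["cx"]])
def wcam(c,s):
    Rt=R.from_euler("xyz",s["tool_rot"]).as_matrix(); T=np.array(c["T_tool_cam"])
    c["eye"]=Rt@T[:3,3]+s["tool_pos"]; c["rotation"]=Rt@T[:3,:3]; return c
def tri(c1,a1,c2,a2):
    e1,d1=ray(c1,a1);e2,d2=ray(c2,a2);A=np.stack([d1,-d2],1);t=np.linalg.lstsq(A,e2-e1,rcond=None)[0]
    p,q=e1+t[0]*d1,e2+t[1]*d2; return (p+q)/2,np.linalg.norm(p-q)
E
python3 - <<'E'
from h import *
np.set_printoptions(precision=3,suppress=True)
Z=dict(spigot_seat=.04,short_sleeve=.04,valve_tip=.095,cab_drawer0_handle=.062,drawer_floor=.022,mortar=.04)
s=observe();print(s["tool_pos"],s["tool_rot"],s["opening"])
for cam in["top","scene"]:
    c=read_camera(cam);cv2.imwrite(f"pics/{cam}0.png",c["img"]);print(cam,c["eye"],c["fx"])
    for n in names:
        for o in place_of(cam,n)[:3]:
            if o["conf"]>.2: print(n,round(o["conf"],2),np.round(o["at"]),plane(c,o["at"],Z.get(n,0))[:2])
print(read_camera("wrist")["T_tool_cam"])
E
```

```text
pics
[0.221 0.476 0.226] [-3.14  -0.     2.706] 0.0917770575315183
top [ 0.428 -0.093  1.427] 487.0587005409568Traceback (most recent call last):
  File "<stdin>", line 9, in <module>
  File "h.py", line 9, in plane
    e,d=ray(c,at); return e+d*(z-e[2])/d[2]
                                       ~^^^
IndexError: invalid index to scalar variable.
```

```bash
sed -i 's/^def ray/def rot(c):\n    r=np.array(c["rotation"]); return r if r.ndim==2 else (R.from_euler("xyz",r) if r.size==3 else R.from_quat(r)).as_matrix()\ndef ray/; s/np.array(c\["rotation"\])@d/rot(c)@d/; s/np.array(c\["rotation"\]).T@/rot(c).T@/' h.py
python3 - <<'E'
from h import *
np.set_printoptions(precision=3,suppress=True)
Z=dict(spigot_seat=.04,short_sleeve=.04,valve_tip=.095,cab_drawer0_handle=.062,drawer_floor=.022,mortar=.04)
for cam in["top","scene"]:
    c=read_camera(cam);cv2.imwrite(f"pics/{cam}0.png",c["img"]);print(cam,c["eye"],c["rotation"],c["fx"])
    for n in names:
        for o in place_of(cam,n)[:3]:
            if o["conf"]>.2: print(n,round(o["conf"],2),np.round(o["at"]),plane(c,o["at"],Z.get(n,0))[:2])
print(read_camera("wrist")["T_tool_cam"])
E
```

```text
top [ 0.428 -0.093  1.427] [-3.076 -0.016 -1.552] 487.0587005409568
short_sleeve 0.67 [212. 304.] [ 0.583 -0.073]
long_sleeve 0.74 [213. 400.] [ 0.59  -0.357]
spigot_seat 0.69 [206. 303.] [ 0.598 -0.071]
spigot_seat 0.68 [329. 345.] [ 0.253 -0.197]
valve_tip 0.55 [350. 386.] [ 0.206 -0.305]
valve_tip 0.41 [214. 345.] [ 0.573 -0.187]
drawer_floor 0.59 [210. 396.] [ 0.597 -0.342]
drawer_floor 0.58 [213. 346.] [ 0.585 -0.196]
drawer_floor 0.56 [250. 173.] [0.465 0.3  ]
stand 0.68 [333. 364.] [ 0.237 -0.253]
stand 0.65 [206. 321.] [ 0.604 -0.123]
pot 0.77 [261. 290.] [ 0.441 -0.034]
counter 0.58 [259. 382.] [ 0.452 -0.305]
cap 0.65 [160. 380.] [ 0.746 -0.296]
bottle 0.89 [187. 434.] [ 0.668 -0.457]
bottle 0.63 [214. 396.] [ 0.586 -0.346]
scoop 0.78 [276. 434.] [ 0.406 -0.459]
scoop 0.56 [188. 434.] [ 0.666 -0.458]
mortar 0.76 [131. 302.] [ 0.817 -0.062]
scene [ 1.278 -0.808  0.763] [-2.154 -0.002  0.834] 488.6599790509846
short_sleeve 0.9 [258. 354.] [ 0.594 -0.069]
long_sleeve 0.85 [319. 268.] [ 0.589 -0.342]
spigot_seat 0.82 [256. 351.] [ 0.581 -0.069]
spigot_seat 0.64 [226. 233.] [ 0.258 -0.209]
valve_tip 0.63 [252. 316.] [ 0.567 -0.177]
valve_tip 0.49 [213. 191.] [ 0.206 -0.302]
cab_drawer0_handle 0.84 [180. 401.] [0.416 0.322]
drawer_floor 0.72 [199. 409.] [0.47  0.301]
drawer_floor 0.46 [299. 181.] [ 0.422 -0.464]
stand 0.64 [242. 216.] [ 0.244 -0.26 ]
stand 0.63 [278. 341.] [ 0.591 -0.113]
pot 0.75 [240. 328.] [ 0.447 -0.021]
pot 0.69 [281. 340.] [ 0.599 -0.124]
counter 0.62 [281. 249.] [ 0.446 -0.293]
cap 0.74 [350. 330.] [ 0.753 -0.303]
bottle 0.63 [362. 249.] [ 0.665 -0.448]
scoop 0.97 [301. 180.] [ 0.399 -0.458]
mortar 0.64 [294. 424.] [ 0.799 -0.052]
mortar 0.31 [280. 340.] [ 0.632 -0.156]
[[ 0.    -0.966 -0.259  0.068]
 [ 1.     0.001 -0.    -0.001]
 [ 0.001 -0.259  0.966 -0.158]
 [ 0.     0.     0.     1.   ]]
```

View pics/top0.png

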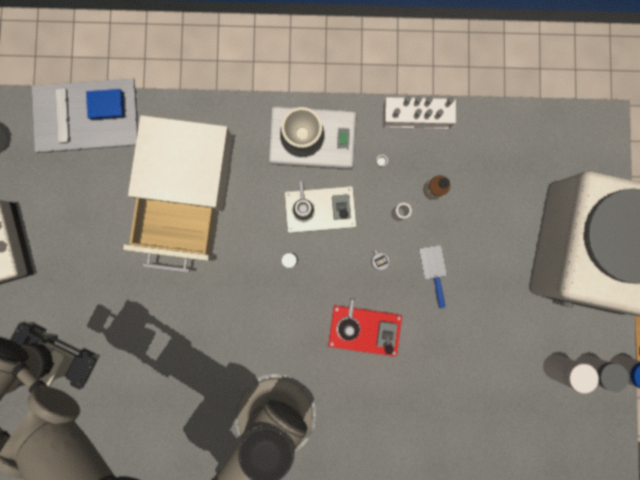

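View pics/scene0.png

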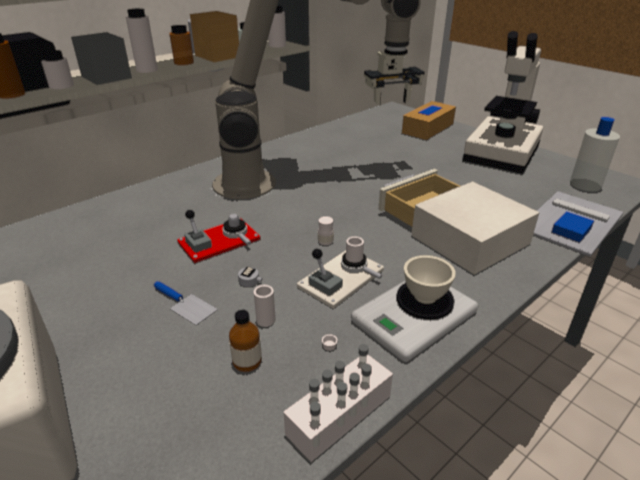

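Top view: white stand at (209,320) with the short sleeve on its spigot at (207,303); red look-alike at (330,365) with no sleeve. Long sleeve at (211,403), pot (260,289), counter (261,380), cap (160,382), drawer open at (225,173) with its handle at (262,168).

Look-alikes:
- **Short sleeve:** candidates are the white stand's spigot (207,303), the red stand's spigot (329,348), the cap (160,382) and the pot (260,289). I choose (207,303).
- **Long sleeve:** candidates are (211,403), which has an open bore, and the lidded pot (260,289). I choose (211,403).

I'll check both in one crop and measure.

```bash
python3 - <<'E'
from h import *
np.set_printoptions(precision=3,suppress=True)
t=read_camera("top");
W={n:place_of("top",n) for n in names}
s=read_camera("scene")
for n in names:
    for a in W[n]:
        for b in place_of("scene",n):
            if min(a["conf"],b["conf"])>.3:
                p,e=tri(t,a["at"],s,b["at"])
                if e<.012: print(n,p,round(e,4))
# yaws: plate rectangles in top
hsv=cv2.cvtColor(t["img"],cv2.COLOR_BGR2HSV)
m=((hsv[...,2]>150)&(hsv[...,1]<60)).astype(np.uint8)
for nm,(r0,r1,c0,c1),z in[("stand",(182,238,280,362),.015),("cab",(110,212,122,232),.1)]:
    k=np.zeros_like(m);k[r0:r1,c0:c1]=m[r0:r1,c0:c1]
    cs=max(cv2.findContours(k,cv2.RETR_EXTERNAL,cv2.CHAIN_APPROX_NONE)[0],key=cv2.contourArea)[:,0]
    P=np.array([plane(t,[y,x],z)[:2] for x,y in cs],np.float32)
    (c,wh,a)=cv2.minAreaRect(P);print(nm,c,wh,a, cv2.boxPoints((c,wh,a)).round(3).tolist())
a=cv2.resize(t["img"][175:245,270:420],None,fx=5,fy=5,interpolation=cv2.INTER_CUBIC)
b=cv2.resize(s["img"][215:335,235:400],(750,545//1)[:2],interpolation=cv2.INTER_CUBIC)
cv2.imwrite("pics/crop1.png",cv2.resize(np.vstack([a,b]),(500,596)))
E
```

```text
short_sleeve [ 0.585 -0.068  0.032] 0.0068
spigot_seat [ 0.585 -0.075  0.043] 0.004
spigot_seat [ 0.255 -0.209  0.048] 0.0069
valve_tip [ 0.569 -0.183  0.093] 0.0057
valve_tip [ 0.218 -0.313  0.105] 0.0028
cab_drawer0_handle [0.421 0.305 0.072] 0.0066
drawer_floor [0.475 0.305 0.023] 0.0021
stand [ 0.244 -0.253  0.003] 0.0074
stand [ 0.601 -0.122  0.004] 0.0005
pot [ 0.447 -0.034  0.004] 0.0079
counter [ 0.441 -0.302 -0.001] 0.0036
cap [ 0.749 -0.299  0.002] 0.0051
bottle [ 0.665 -0.451  0.005] 0.0051
scoop [ 0.402 -0.455 -0.005] 0.0103
mortar [ 0.806 -0.061  0.036] 0.0051
stand (0.6053329706192017, -0.11880036443471909) (0.1467927247285843, 0.20401601493358612) 5.892767429351807 [[0.5220000147819519, -0.02500000037252903], [0.5429999828338623, -0.2280000001192093], [0.6890000104904175, -0.21299999952316284], [0.6679999828338623, -0.009999999776482582]]
cab (0.7176512479782104, 0.2977310121059418) (0.289054274559021, 0.2387406826019287) 83.76075744628906 [[0.5830000042915344, 0.16699999570846558], [0.8209999799728394, 0.14100000262260437], [0.8519999980926514, 0.42800000309944153], [0.6150000095367432, 0.45399999618530273]]
```

View pics/crop1.png

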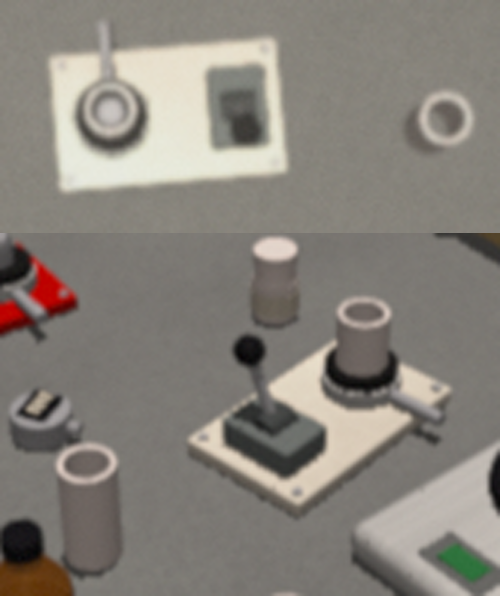

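The crop shows the open sleeve on the white stand's spigot, the valve leaning towards the robot, and the open long tube bottom left. The pot has a lid. Choice confirmed, so I'll move to hover over the spigot.

```bash
cat >> h.py <<'E'
def go(x,y,z,yaw):
    s=observe();p=np.array(s["tool_pos"]);y0=s["tool_rot"][2]
    dy=(yaw-y0+np.pi)%(2*np.pi)-np.pi
    d=R.from_euler("xyz",[np.pi,0,yaw]).as_matrix().T@(np.array([x,y,z])-p)*1000
    print("t %.2f pos %s yaw %.3f rot %s f %s open %.4f"%(s["time"],p.round(4),y0,np.round(s["tool_rot"],3),np.round(s["contact_force"],1),s["opening"]));print("turn %.3f then shift %s mm"%(-dy,d.round(1)))
E
python3 -m inch '[[[0,0,0,-0.178],[0,0,0,-0.178],[0,0,0,-0.178],[-22,-41,0,0],[-22,-41,0,0],[-22,-41,0,0],[-22,-41,0,0],[-22,-41,0,0],[-22,-41,0,0],[-22,-41,0,0]]]'
python3 -m inch '[[[-22,-41,0,0],[-22,-41,0,0],[-22,-41,0,0],[-22,-41,0,0],[-22,-41,0,0],[-22,-41,0,0],[-22,-41,0,0],[0,0,0,0]]]'
python3 - <<'E'
from h import *
np.set_printoptions(precision=3,suppress=True)
go(.59,-.07,.227,3.24)
s=observe();c=wcam(read_camera("wrist"),s);cv2.imwrite("pics/w1.png",c["img"])
for n,z in[("short_sleeve",.04),("spigot_seat",.04),("valve_tip",.094),("stand",0)]:
    for o in place_of("wrist",n)[:3]: print(n,round(o["conf"],2),np.round(o["at"]),plane(c,o["at"],z)[:2])
E
```

```text
time: 4.6
tool_pos: [0.4038, 0.2041, 0.2269]
tool_rot: [3.141, 0.001, -3.043]
contact_force: [0.8, 0.4, 0.9]
opening: 0.0919
time: 5.6
tool_pos: [0.5854, -0.0678, 0.2259]
tool_rot: [-3.141, -0.0, -3.047]
contact_force: [-0.2, 1.1, -0.5]
opening: 0.092
t 5.60 pos [ 0.585 -0.068  0.226] yaw -3.047 rot [-3.141 -0.    -3.047] f [-0.2  1.1 -0.5] open 0.0920
turn -0.004 then shift [-4.4 -2.6 -1.1] mm
short_sleeve 0.74 [47. 87.] [ 0.456 -0.276]
short_sleeve 0.61 [224. 310.] [ 0.591 -0.073]
spigot_seat 0.78 [220. 313.] [ 0.587 -0.07 ]
valve_tip 0.58 [203. 173.] [ 0.573 -0.184]
stand 0.67 [214. 266.] [ 0.593 -0.121]
```

View pics/w1.png

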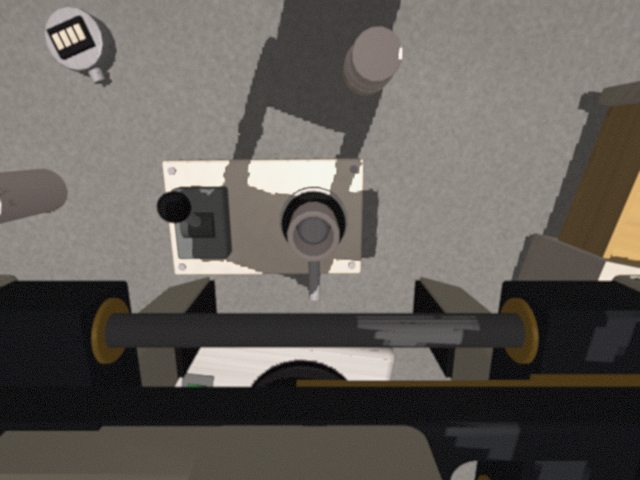

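Wrist view: sleeve rim around (231,313), black shoulder around (217,314), valve ball (206,174), pot upper right, long sleeve at the left edge. The plate is aligned with the image, so the yaw is right. I'll refine using the plate corners and the rim.

```bash
python3 - <<'E'
from h import *
np.set_printoptions(precision=4,suppress=True)
s=observe();c=wcam(read_camera("wrist"),s)
L,Q,A,B=[plane(c,p,.015)[:2] for p in[(161,163),(160,362),(274,175),(274,361)]]
print(L,Q,A,B,np.linalg.norm(L-Q),np.linalg.norm(A-B),np.linalg.norm(L-A))
print("centre",(L+Q+A+B)/4)
img=c["img"].copy()
def circ(p,r,col):
    a=np.linspace(0,2*np.pi,60);P=[proj(c,[p[0]+r*np.cos(t),p[1]+r*np.sin(t),p[2]])[::-1] for t in a]
    cv2.polylines(img,[(np.array(P-np.array([270,170]))*6).astype(int)],True,col,1)
img=cv2.resize(img[170:270,270:400],None,fx=6,fy=6,interpolation=cv2.INTER_CUBIC)
x,y=.590,-.0705
circ((x,y,.09),.022,(0,255,0));circ((x,y,.04),.031,(0,0,255));circ((x,y,.09),.0168,(255,255,0))
cv2.imwrite("pics/w1c.png",img[:600])
E
```

```text
[ 0.5465 -0.2195] [ 0.5259 -0.024 ] [ 0.6642 -0.2075] [ 0.6443 -0.0091] 0.1966069399737079 0.1993515048702945 0.11832015688019597
centre [ 0.5952 -0.115 ]
```

View pics/w1c.png

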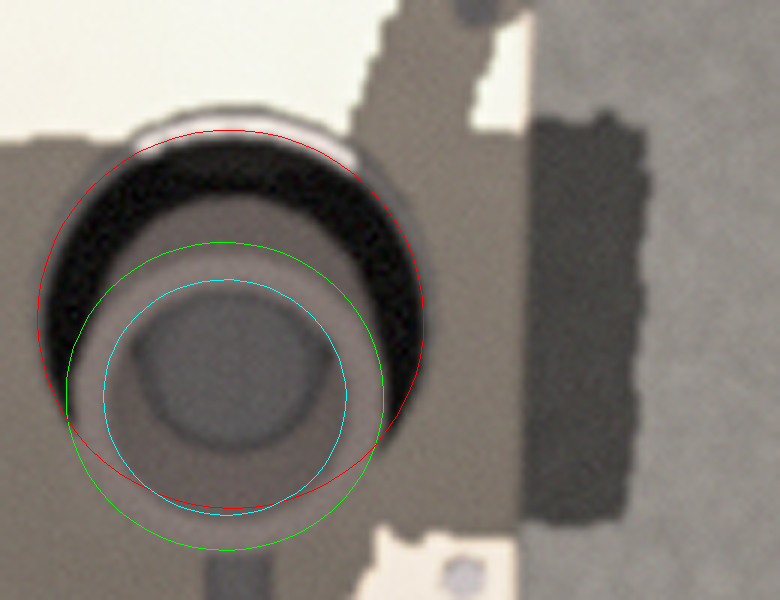

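The overlay of my estimate (green is the sleeve rim, red the shoulder) matches the picture to within about 0.5 mm. The axis is at (0.590, -0.070).

```bash
python3 - <<'E'
import cell
from h import *
print(cell.grip_point_offset)
go(.590,-.070,.075-cell.grip_point_offset,3.236)
E
```

```text
0.0188
t 5.90 pos [ 0.584  -0.0639  0.227 ] yaw -3.042 rot [ 3.141  0.    -3.042] f [ 0.1  0.8 -0.5] open 0.0914
turn 0.005 then shift [ -5.4  -6.6 170.8] mm
```

```bash
for i in 1 2 3; do python3 -m inch '[[[0,0,0,0]]]' | head -2; done; python3 - <<'E'
from h import *
for i in range(4): read_camera("wrist"); print(observe()["tool_pos"])
E
```

```text
time: 6.02
tool_pos: [0.5842, -0.0642, 0.2271]
time: 6.15
tool_pos: [0.5843, -0.0646, 0.227]
time: 6.28
tool_pos: [0.5844, -0.0649, 0.2268]
[ 0.58439222 -0.06499038  0.22677615]
[ 0.58441729 -0.06501412  0.22674449]
[ 0.58439289 -0.0650852   0.226715  ]
[ 0.58438587 -0.06507641  0.22668599]
```

```bash
python3 -m inch '[[[-5,-5.4,30,0],[0,0,35,0],[0,0,35,0],[0,0,30,0],[0,0,20,0],[0,0,12,0],[0,0,8,0],[0,0,0,0],[0,0,0,0]]]'; python3 -m inch '[[[0,0,0,0],[0,0,0,0],[0,0,0,0],[0,0,0,0],[0,0,0,0],[0,0,0,0]]]' 1 15
```

```text
time: 7.6
tool_pos: [0.5904, -0.0701, 0.0575]
tool_rot: [-3.141, 0.001, -3.043]
contact_force: [0.1, 0.8, 1.0]
opening: 0.0919
time: 8.35
tool_pos: [0.5899, -0.0699, 0.0567]
tool_rot: [3.141, 0.0, -3.043]
contact_force: [-0.1, -0.4, 1.2]
opening: 0.043
```

```bash
python3 -m inch '[[[0,0,0,0],[0,0,-4,0],[0,0,-8,0],[0,0,-12,0],[0,0,-20,0],[0,0,-30,0],[0,0,-30,0],[0,0,-30,0],[0,0,0,0]]]'; python3 - <<'E'
from h import *
go(.480,.30,.2,3.1416-.111)
s=observe();c=wcam(read_camera("wrist"),s);cv2.imwrite("pics/w2.png",c["img"])
# drawer in scene/top for refinement
np.set_printoptions(precision=4,suppress=True)
t=read_camera("top");a=place_of("top","drawer_floor");b0=place_of("top","cab_drawer0_handle")
q=read_camera("scene")
for n,A in(("drawer_floor",a),("cab_drawer0_handle",b0)):
  for x in A:
    for y in place_of("scene",n):
      p,e=tri(t,x["at"],q,y["at"])
      if e<.015: print(n,x["conf"],y["conf"],p,e)
E
```

```text
time: 9.48
tool_pos: [0.5913, -0.0703, 0.1941]
tool_rot: [-3.139, 0.006, -3.043]
contact_force: [-1.2, 0.2, -1.5]
opening: 0.043
t 9.47 pos [ 0.5913 -0.0703  0.1941] yaw -3.043 rot [-3.139  0.006 -3.043] f [-1.2  0.2 -1.5] open 0.0430
turn 0.209 then shift [151.6 355.7  -5.9] mm
drawer_floor 0.82 0.89 [0.4678 0.3024 0.0208] 0.0006422245685214239
cab_drawer0_handle 0.73 0.79 [0.4214 0.3056 0.0629] 0.0003764455567654761
```

View pics/w2.png

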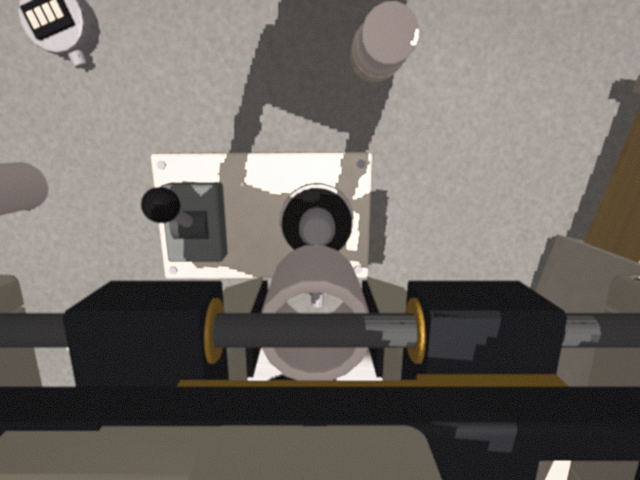

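Spigot (228,316) is bare and the sleeve is in the gripper. Next I carry it to the drawer.

```bash
python3 -m inch '[[[0,0,0,0.105],[0,0,0,0.104],[14,44,0,0],[14,44,0,0],[14,44,0,0],[14,44,0,0],[14,44,0,0],[14,44,0,0],[14,44,0,0],[14,44,0,0]]]'; python3 -m inch '[[[0,0,0,0],[0,0,0,0],[0,0,0,0],[0,0,0,0]]]'; python3 - <<'E'
from h import *
go(.5195,.2967,.0395,3.03)
s=observe();c=wcam(read_camera("wrist"),s);cv2.imwrite("pics/w3.png",c["img"])
np.set_printoptions(precision=4,suppress=True)
for n,z in(("drawer_floor",.022),("cab_drawer0_handle",.062)):
    for o in place_of("wrist",n): print(n,o["conf"],o["at"],plane(c,o["at"],z)[:2])
E
```

```text
time: 11.18
tool_pos: [0.5171, 0.2937, 0.1905]
tool_rot: [-3.142, -0.0, 3.031]
contact_force: [-0.4, 0.9, -0.8]
opening: 0.043
time: 11.68
tool_pos: [0.5179, 0.2913, 0.1908]
tool_rot: [-3.142, 0.0, 3.029]
contact_force: [-0.8, 0.1, -1.4]
opening: 0.0429
t 11.68 pos [0.5179 0.2913 0.1908] yaw 3.029 rot [-3.142  0.     3.029] f [-0.8  0.1 -1.4] open 0.0429
turn -0.001 then shift [ -1.    5.6 151.3] mm
drawer_floor 0.86 [169.4, 317.8] [0.4714 0.2983]
cab_drawer0_handle 0.64 [96.8, 319.4] [0.4169 0.3051]
```

View pics/w3.png

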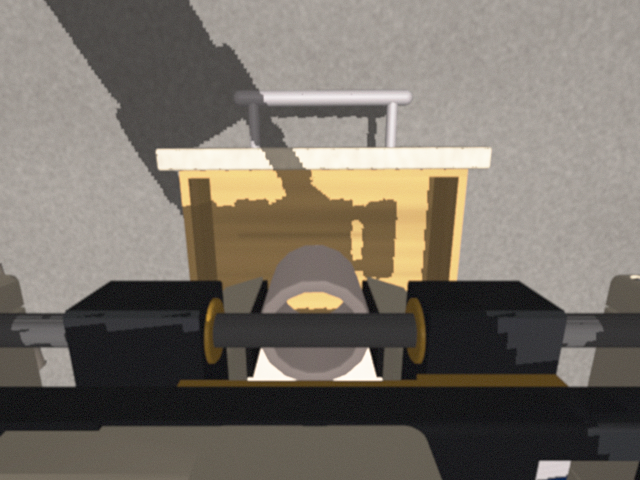

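The drawer is centred below the tool and aligned with it, with the handle bar at (98,322). I'll lower the sleeve.

```bash
python3 -m inch '[[[0,3,35,0],[0,0,35,0],[0,0,30,0],[0,0,25,0],[0,0,14,0],[0,0,6,0],[0,0,3,0],[0,0,0,0],[0,0,0,0]]]'; python3 -m inch '[[[0,0,2,0],[0,0,1.5,0],[0,0,0,0]]]'
```

```text
time: 12.95
tool_pos: [0.5182, 0.2954, 0.0434]
tool_rot: [3.141, 0.001, 3.031]
contact_force: [0.5, -0.1, -1.2]
opening: 0.0433
time: 13.32
tool_pos: [0.5178, 0.2952, 0.0391]
tool_rot: [-3.142, -0.0, 3.031]
contact_force: [-1.2, 0.2, -0.8]
opening: 0.0428
```

```bash
python3 -m inch '[[[0,0,1,0],[0,0,0,0]]]';python3 -m inch '[[[0,0,1,0],[0,0,0,0]]]'
```

```text
time: 13.58
tool_pos: [0.5181, 0.2953, 0.0387]
tool_rot: [3.141, 0.001, 3.031]
contact_force: [-0.6, -1.5, 3.2]
opening: 0.0429
time: 13.82
tool_pos: [0.5188, 0.2952, 0.0386]
tool_rot: [3.141, 0.002, 3.031]
contact_force: [-0.0, -2.3, 9.3]
opening: 0.0429
```

```bash
python3 -m inch '[[[0,0,0,0],[0,0,0,0],[0,0,0,0],[0,0,0,0],[0,0,-20,0],[0,0,-40,0],[0,0,-40,0],[0,0,-30,0]]]' -1; python3 -m inch '[[[38,0,0,0],[38,0,0,0],[38,0,0,0],[39,0,0,0],[0,0,30,0],[0,0,30,0],[0,0,30,0],[0,0,20,0],[0,0,10,0],[0,0,0,0]]]' 1; python3 - <<'E'
from h import *
go(.366,.311,.045,3.03)
s=observe();c=wcam(read_camera("wrist"),s);t=read_camera("top")
np.set_printoptions(precision=4,suppress=True)
for o in place_of("top","short_sleeve"): print(o["conf"],o["at"],plane(t,o["at"],.022)[:2])
cv2.imwrite("pics/m4.png",np.hstack([cv2.resize(c["img"],(400,300)),cv2.resize(t["img"][180:300,100:260],(400,300),interpolation=cv2.INTER_CUBIC)]))
E
```

```text
time: 14.82
tool_pos: [0.5181, 0.2954, 0.169]
tool_rot: [3.141, 0.001, 3.031]
contact_force: [0.4, 0.0, -0.2]
opening: 0.092
time: 16.08
tool_pos: [0.3656, 0.3121, 0.047]
tool_rot: [-3.141, -0.001, 3.031]
contact_force: [0.8, 0.1, 0.1]
opening: 0.0011
t 16.07 pos [0.3656 0.3121 0.047 ] yaw 3.031 rot [-3.141e+00 -1.000e-03  3.031e+00] f [0.8 0.1 0.1] open 0.0011
turn 0.001 then shift [-0.5 -1.   2. ] mm
0.51 [232.9, 174.2] [0.5162 0.2984]
0.49 [258.8, 292.0] [ 0.448  -0.0419]
```

View pics/m4.png

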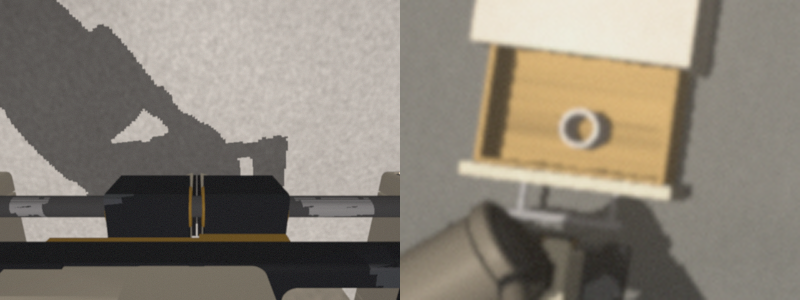

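Sleeve stands upright in the drawer, and the closed fingers are in front of the handle. Now I push along tool -x.

```bash
python3 -m inch '[[[-15,0,0,0],[-10,0,0,0],[-6,0,0,0],[-6,0,0,0],[-8,0,0,0],[-9,0,0,0],[-9,0,0,0],[-9,0,0,0],[-9,0,0,0],[-9,0,0,0]]]'; python3 -m inch '[[[-9,0,0,0],[-9,0,0,0],[-9,0,0,0],[-9,0,0,0],[-7,0,0,0],[-5,0,0,0],[-3,0,0,0],[0,0,0,0]]]'; python3 -m inch '[[[-2,0,0,0],[-2,0,0,0],[-2,0,0,0],[0,0,0,0]]]'
```

```text
time: 17.48
tool_pos: [0.4558, 0.3022, 0.0472]
tool_rot: [3.141, -0.0, 3.031]
contact_force: [-1.0, 0.5, -1.0]
opening: 0.0004
time: 18.48
tool_pos: [0.5063, 0.2965, 0.0474]
tool_rot: [3.141, 0.001, 3.031]
contact_force: [-1.2, 0.2, -0.1]
opening: 0.0001
time: 18.98
tool_pos: [0.5122, 0.2959, 0.0473]
tool_rot: [3.141, 0.0, 3.031]
contact_force: [-0.8, -0.2, 0.7]
opening: 0.0007
```

```bash
for i in 1 2 3 4 5; do python3 -m inch '[[[-3,0,0,0],[-2,0,0,0],[0,0,0,0]]]' | sed -n '2p;4p'; done
```

```text
tool_pos: [0.5172, 0.2954, 0.0472]
contact_force: [0.4, -0.7, 0.2]
tool_pos: [0.5221, 0.2948, 0.0472]
contact_force: [-0.6, 0.1, 0.6]
tool_pos: [0.5271, 0.2942, 0.0473]
contact_force: [0.3, -0.6, -0.0]
tool_pos: [0.5318, 0.2937, 0.0472]
contact_force: [-0.8, -0.1, 0.5]
tool_pos: [0.5319, 0.2936, 0.0471]
contact_force: [-19.0, 2.1, 11.1]
```

```bash
python3 -m inch '[[[10,0,0,0],[25,0,0,0],[0,0,-35,0],[0,0,-45,0],[0,0,-45,0],[0,0,-50,0],[0,0,-25,0.137],[0,0,0,0.137],[0,0,0,0.137],[0,0,0,0]]]' -1; python3 - <<'E'
from h import *
go(.584,-.345,.227,2.62)
t=read_camera("top")
np.set_printoptions(precision=4,suppress=True)
for o in place_of("top","long_sleeve")[:2]: print(o["conf"],o["at"],plane(t,o["at"],.0)[:2])
cv2.imwrite("pics/t5.png",cv2.resize(t["img"][100:300,100:260],(480,600),interpolation=cv2.INTER_CUBIC))
E
```

```text
time: 22.1
tool_pos: [0.5023, 0.2969, 0.2473]
tool_rot: [3.141, 0.001, 2.621]
contact_force: [-0.1, -0.4, 0.3]
opening: 0.0908
t 22.10 pos [0.5023 0.2969 0.2473] yaw 2.621 rot [3.141e+00 1.000e-03 2.621e+00] f [-0.1 -0.4  0.3] open 0.0908
turn 0.001 then shift [-390.7 -515.8   20.3] mm
0.76 [211.5, 398.6] [ 0.5937 -0.3526]
0.59 [260.0, 293.2] [ 0.4449 -0.0447]
```

View pics/t5.png

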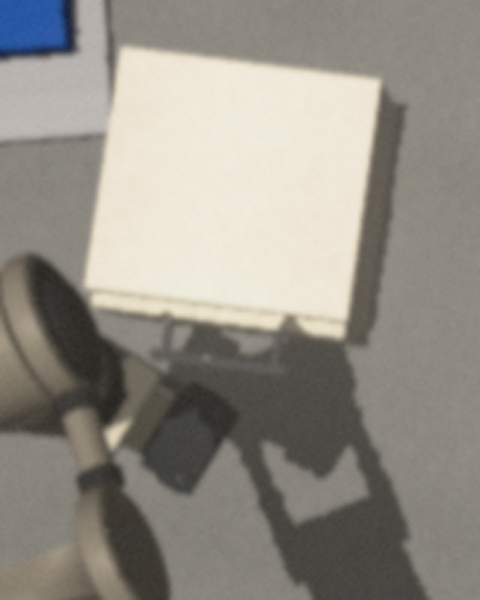

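Drawer is shut. Next, the long sleeve.

```bash
python3 -m inch '[[[-28,-37,2,0],[-28,-37,2,0],[-28,-37,2,0],[-28,-37,2,0],[-28,-37,2,0],[-28,-37,2,0],[-28,-37,2,0],[-28,-37,2,0],[-28,-37,2,0],[-28,-37,2,0]]]';python3 -m inch '[[[-28,-37,0,0],[-28,-37,0,0],[-28,-37,0,0],[-26,-34,0,0],[0,0,0,0],[0,0,0,0],[0,0,0,0],[0,0,0,0]]]'; python3 - <<'E'
from h import *
np.set_printoptions(precision=4,suppress=True)
s=observe();c=wcam(read_camera("wrist"),s)
go(.59,-.35,.227,2.62)
for o in place_of("wrist","long_sleeve")[:3]: print(o["conf"],o["at"],plane(c,o["at"],.0)[:2])
x,y=.591,-.352
img=c["img"]; u=proj(c,[x,y,.04]).astype(int);r0,c0=max(u[0]-75,0),max(u[1]-90,0)
img=cv2.resize(img[r0:r0+130,c0:c0+180],None,fx=4,fy=4,interpolation=cv2.INTER_CUBIC)
for z,r,col in((.085,.022,(0,255,0)),(.085,.0168,(255,255,0)),(0,.022,(0,0,255))):
    P=[proj(c,[x+r*np.cos(t),y+r*np.sin(t),z])[::-1]-[c0,r0] for t in np.linspace(0,6.28,60)]
    cv2.polylines(img,[(np.array(P)*4).astype(int)],True,col,1)
cv2.imwrite("pics/w6.png",img)
E
```

```text
time: 23.45
tool_pos: [0.5604, -0.165, 0.2271]
tool_rot: [3.142, 0.0, 2.622]
contact_force: [0.6, 1.0, 0.1]
opening: 0.0917
time: 24.45
tool_pos: [0.5836, -0.3428, 0.2277]
tool_rot: [3.141, 0.0, 2.621]
contact_force: [-0.3, 0.1, -0.0]
opening: 0.0916
t 24.50 pos [ 0.5836 -0.3429  0.2277] yaw 2.621 rot [3.141 0.    2.621] f [0.8 0.1 0.6] open 0.0918
turn 0.001 then shift [-9.1 -2.9  0.7] mm
0.81 [216.2, 312.3] [ 0.5878 -0.3485]
0.55 [114.1, 495.5] [ 0.5889 -0.1384]
```

View pics/w6.png

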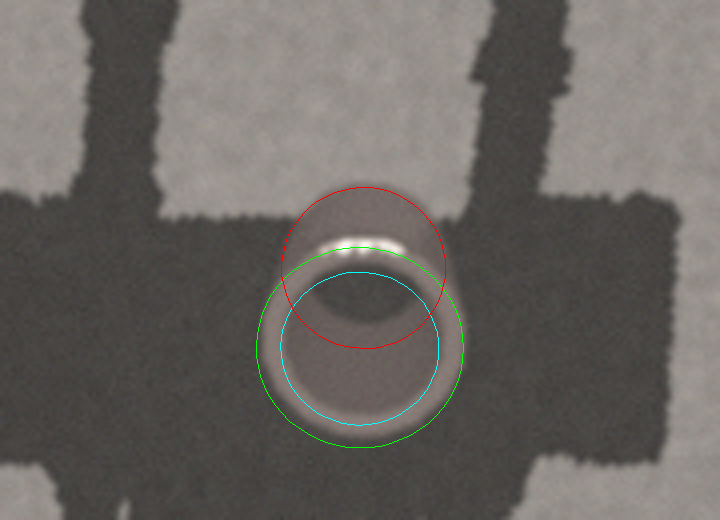

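The overlay is about 1.5 mm low in the picture, so the sleeve axis is (0.5897, -0.3513). Descend and grasp.

```bash
python3 -m inch '[[[-9.5,-4.3,25,0],[0,0,35,0],[0,0,35,0],[0,0,35,0],[0,0,28,0],[0,0,17,0],[0,0,8,0],[0,0,4,0],[0,0,0,0],[0,0,0,0]]]'; python3 -m inch '[[[0,0,0,0],[0,0,0,0],[0,0,0,0],[0,0,0,0],[0,0,0,0],[0,0,0,0]]]' 1 30
```

```text
time: 25.8
tool_pos: [0.5899, -0.3526, 0.0412]
tool_rot: [-3.142, 0.002, 2.62]
contact_force: [-0.6, 0.7, 0.7]
opening: 0.0921
time: 26.55
tool_pos: [0.5896, -0.3522, 0.0402]
tool_rot: [3.141, 0.0, 2.62]
contact_force: [-0.3, 1.1, 0.8]
opening: 0.0436
```

```bash
python3 -m inch '[[[0,0,-10,0],[0,0,-30,0],[0,0,-40,0],[0,0,-40,0],[0,0,-40,0],[0,0,0,0],[20,35,0,0],[20,35,0,0],[20,35,0,0],[20,35,0,0]]]';python3 -m inch '[[[20,35,0,0],[20,35,0,0],[20,35,0,0],[0,0,0,0],[0,0,0,0],[0,0,0,0],[0,0,0,0]]]'; python3 - <<'E'
from h import *
go(.590,-.070,.1125,2.62)
s=observe();c=wcam(read_camera("wrist"),s);cv2.imwrite("pics/w7.png",c["img"])
np.set_printoptions(precision=4,suppress=True)
for o in place_of("wrist","spigot_seat")[:3]: print(o["conf"],o["at"],plane(c,o["at"],.04)[:2])
E
```

```text
time: 27.8
tool_pos: [0.5891, -0.1896, 0.199]
tool_rot: [-3.141, -0.002, 2.62]
contact_force: [-0.4, -0.4, -0.8]
opening: 0.0439
time: 28.68
tool_pos: [0.5901, -0.0711, 0.2]
tool_rot: [-3.142, -0.0, 2.618]
contact_force: [0.7, 0.1, -1.7]
opening: 0.0438
t 28.68 pos [ 0.5901 -0.0711  0.2   ] yaw 2.618 rot [-3.142 -0.     2.618] f [ 0.7  0.1 -1.7] open 0.0438
turn -0.002 then shift [ 0.7  0.9 87.5] mm
0.96 [222.2, 316.0] [ 0.5894 -0.0698]
```

View pics/w7.png

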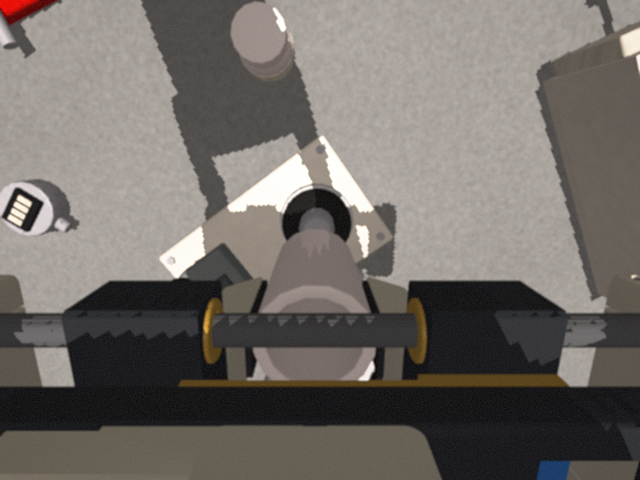

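The sleeve is held and the spigot is seen at (222,316). The network agrees with my axis to within 1 mm. Descending.

```bash
python3 -m inch '[[[0.7,0.9,15,0],[0,0,25,0],[0,0,22,0],[0,0,15,0],[0,0,7,0],[0,0,0,0]]]';python3 -m inch '[[[0,0,4,0],[0,0,4,0],[0,0,4,0],[0,0,0,0]]]'
```

```text
time: 29.52
tool_pos: [0.59, -0.069, 0.1159]
tool_rot: [-3.142, -0.0, 2.62]
contact_force: [1.2, 0.4, -2.1]
opening: 0.0435
time: 30.02
tool_pos: [0.5898, -0.0689, 0.1039]
tool_rot: [-3.142, -0.001, 2.62]
contact_force: [0.4, 0.7, -0.3]
opening: 0.0437
```

```bash
for i in 1 2 3; do python3 -m inch '[[[0,0,3,0],[0,0,3,0],[0,0,0,0]]]'|sed -n '2p;4p'; done
```

```text
tool_pos: [0.5904, -0.0693, 0.0981]
contact_force: [2.0, -1.5, -2.3]
tool_pos: [0.5904, -0.0693, 0.0921]
contact_force: [1.6, -2.5, -2.4]
tool_pos: [0.5904, -0.0692, 0.0861]
contact_force: [3.7, -3.3, -1.1]
```

```bash
for i in 1 2 3; do python3 -m inch '[[[0,0,2,0],[0,0,1,0],[0,0,0,0]]]'|sed -n '2p;4p'; done
```

```text
tool_pos: [0.5904, -0.0692, 0.0834]
contact_force: [3.3, -3.3, 1.2]
tool_pos: [0.5904, -0.0692, 0.0803]
contact_force: [5.0, -3.6, 1.7]
tool_pos: [0.591, -0.0693, 0.08]
contact_force: [-1.6, -2.5, 19.7]
```

Seated: z reached 0.080 as predicted, with 20 N. Release and go to the valve.

```bash
python3 -m inch '[[[0,0,-1.5,0],[0,0,0,0],[0,0,0,0],[0,0,0,0],[0,0,-10,0],[0,0,-30,0],[0,0,-40,0],[0,0,-40,0],[0,0,-10,0],[0,0,0,0]]]' -1;python3 -m inch '[[[0,0,0,-0.155],[0,0,0,-0.155],[0,0,0,-0.155],[0,0,0,-0.155],[23,-37,0,0],[23,-37,0,0],[24,-37,0,0],[0,0,0,0],[0,0,0,0]]]' 1; python3 - <<'E'
from h import *
np.set_printoptions(precision=4,suppress=True)
go(.531,-.1865,.082,3.24)
s=observe();c=wcam(read_camera("wrist"),s);cv2.imwrite("pics/w8.png",c["img"])
for n,z in(("valve_tip",.094),("long_sleeve",.04)):
  for o in place_of("wrist",n)[:2]: print(n,o["conf"],o["at"],plane(c,o["at"],z)[:2])
for cam in("top","scene"):
  c=read_camera(cam)
  for n,z in(("valve_tip",.094),("long_sleeve",.04)):
    for o in place_of(cam,n)[:3]: print(cam,n,o["conf"],o["at"],plane(c,o["at"],z)[:2])
E
```

```text
time: 33.52
tool_pos: [0.59, -0.069, 0.209]
tool_rot: [3.141, 0.001, 2.62]
contact_force: [0.1, 0.7, -0.7]
opening: 0.0922
time: 34.65
tool_pos: [0.5309, -0.1858, 0.2074]
tool_rot: [3.14, -0.002, -3.044]
contact_force: [0.8, 0.7, -0.2]
opening: 0.0064
t 34.65 pos [ 0.5309 -0.1858  0.2074] yaw -3.044 rot [ 3.14  -0.002 -3.044] f [ 0.8  0.7 -0.2] open 0.0064
turn -0.001 then shift [ -0.   -0.7 125.4] mm
valve_tip 0.93 [292.8, 317.2] [ 0.5762 -0.1803]
top valve_tip 0.68 [210.6, 302.9] [ 0.5799 -0.0716]
top valve_tip 0.44 [348.7, 389.5] [ 0.2088 -0.3135]
top long_sleeve 0.47 [208.4, 302.6] [ 0.5924 -0.0697]
top long_sleeve 0.34 [133.1, 301.6] [ 0.8113 -0.0624]
scene valve_tip 0.65 [213.2, 188.3] [ 0.1995 -0.3076]
scene valve_tip 0.6 [253.1, 313.2] [ 0.5643 -0.1818]
scene long_sleeve 0.88 [256.4, 354.7] [ 0.5882 -0.0626]
scene long_sleeve 0.46 [281.2, 246.3] [ 0.4869 -0.3253]
```

View pics/w8.png

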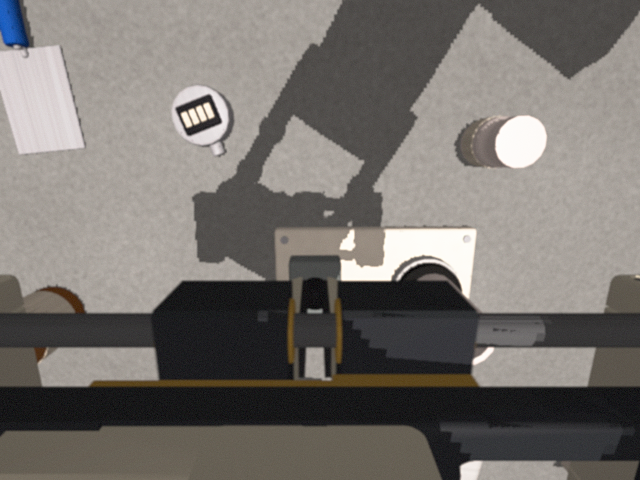

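Ball at (293,317) is just ahead of the closed fingers and centred on them. Descend in front of it and push.

```bash
python3 -m inch '[[[0,0,30,0],[0,0,35,0],[0,0,30,0],[0,0,20,0],[0,0,10,0],[0,0,0,0],[0,0,0,0]]]' | sed -n '2p;4p';  python3 -m inch '[[[-6,0,0,0],[-6,0,0,0],[-6,0,0,0],[-7,0,0,0],[-7,0,0,0],[-7,0,0,0],[-7,0,0,0],[-7,0,0,0],[-7,0,0,0],[0,0,0,0]]]';python3 -m inch '[[[-5,0,0,0],[-5,0,0,0],[0,0,0,0]]]'
```

```text
tool_pos: [0.5319, -0.1866, 0.0846]
contact_force: [0.4, -0.7, 0.5]
time: 37.22
tool_pos: [0.5916, -0.1804, 0.0836]
tool_rot: [-3.141, 0.001, -3.043]
contact_force: [0.1, -1.1, -0.2]
opening: 0.0001
time: 37.6
tool_pos: [0.6013, -0.1794, 0.0836]
tool_rot: [3.142, 0.0, -3.043]
contact_force: [-0.6, 0.3, 0.1]
opening: 0.0006
```

```bash
for i in 1 2 3 4; do python3 -m inch '[[[-2,0,0,0],[-1,0,0,0],[0,0,0,0]]]'|sed -n '2p;4p'; done
```

```text
tool_pos: [0.6039, -0.1791, 0.0837]
contact_force: [-1.0, -0.4, -0.8]
tool_pos: [0.607, -0.1789, 0.0837]
contact_force: [0.1, 0.2, -1.2]
tool_pos: [0.609, -0.1786, 0.0835]
contact_force: [-5.1, -0.1, 0.6]
tool_pos: [0.6095, -0.1785, 0.0834]
contact_force: [-14.4, -2.1, 4.9]
```

Stopped at the predicted end with 14 N. Back off, rise and check.

```bash
python3 -m inch '[[[10,0,0,0],[35,0,0,0],[25,0,0,0],[0,0,-40,0],[0,0,-45,0],[0,0,-45,0],[40,40,0,0],[40,50,0,0],[0,50,0,0],[0,0,0,0]]]'; python3 - <<'E'
from h import *
np.set_printoptions(precision=4,suppress=True)
t=read_camera("top");T={n:place_of("top",n) for n in names}
q=read_camera("scene")
for n in("valve_tip","spigot_seat","long_sleeve","pot","counter","cap","bottle","scoop","cab_drawer0_handle"):
  for a in T[n]:
    for b in place_of("scene",n):
      p,e=tri(t,a["at"],q,b["at"])
      if e<.01: print(n,p,round(e,4))
a=cv2.resize(t["img"][100:290,120:440],(640,380)); b=cv2.resize(q["img"][210:310,240:540],(640,213),interpolation=cv2.INTER_CUBIC)
cv2.imwrite("pics/end.png",np.vstack([a,b]))
E
```

```text
time: 40.35
tool_pos: [0.4508, -0.0524, 0.2146]
tool_rot: [-3.141, 0.003, -3.04]
contact_force: [0.3, -0.5, -0.1]
opening: -0.0
valve_tip [ 0.2078 -0.3138  0.0946] 0.0097
valve_tip [ 0.6257 -0.1821  0.0946] 0.0016
spigot_seat [ 0.5873 -0.0795  0.0437] 0.0041
spigot_seat [ 0.2575 -0.2123  0.0462] 0.0036
long_sleeve [ 0.5919 -0.0645  0.0483] 0.0008
counter [ 0.4446 -0.2986 -0.0106] 0.0026
cap [ 0.7436 -0.297   0.0001] 0.0039
bottle [ 0.6627 -0.4546  0.0133] 0.0007
scoop [ 0.4067 -0.461   0.0034] 0.0019
```

Viewer limit reached, so the rest I check by number. Top and scene put the tip at x 0.626 where about 0.632 was expected, so I'll measure it from the wrist camera too.

```bash
python3 -m inch '[[[-35,-17,0,0],[-35,-17,0,0],[-35,-17,0,0],[-35,-17,0,0],[-33,-17,0,0],[0,0,0,0],[0,0,0,0],[0,0,0,0]]]'; python3 - <<'E'
from h import *
np.set_printoptions(precision=4,suppress=True)
s=observe();c=wcam(read_camera("wrist"),s);print(s["tool_pos"])
for n,z in(("valve_tip",.094),("long_sleeve",.04),("spigot_seat",.04),("stand",0),("pot",0)):
  for o in place_of("wrist",n)[:2]: print(n,round(o["conf"],2),o["at"],plane(c,o["at"],z)[:2])
# ball: dark blob near predictions for valve=1 and sleeve rim fit
g=cv2.cvtColor(c["img"],cv2.COLOR_BGR2GRAY)
u=proj(c,[.632,-.1765,.094]);print("pred ball px",u,"pred rim px",proj(c,[.59,-.07,.125]))
r,k=u.astype(int);w=g[r-40:r+40,k-40:k+40];m=(w<35).astype(np.uint8)
n,_,st,ce=cv2.connectedComponentsWithStats(m)
for i in range(1,n):
  if st[i,4]>80: print("dark",st[i],ce[i][::-1]+[r-40,k-40],plane(c,ce[i][::-1]+[r-40,k-40],.094)[:2])
u=proj(c,[.59,-.07,.125]).astype(int)
for (x,y,rad) in (cv2.HoughCircles(g,cv2.HOUGH_GRADIENT,1,10,param1=80,param2=22,minRadius=10,maxRadius=60)[0][:12]): print("circ",x,y,rad)
E
```

```text
time: 42.7
tool_pos: [0.6307, -0.122, 0.2141]
tool_rot: [3.141, -0.0, -3.043]
contact_force: [-0.4, -0.4, 0.4]
opening: 0.0005
[ 0.6307 -0.122   0.2141]
valve_tip 0.75 [232.3, 246.8] [ 0.6339 -0.1762]
long_sleeve 0.93 [179.8, 377.7] [ 0.5876 -0.0706]
spigot_seat 0.9 [184.4, 378.3] [ 0.5916 -0.0695]
spigot_seat 0.55 [20.9, 430.0] [ 0.4574 -0.0467]
stand 0.86 [177.7, 321.7] [ 0.5941 -0.1198]
pot 0.9 [25.4, 431.5] [ 0.4482 -0.0347]
pred ball px [229.9312 246.5578] pred rim px [195.1763 398.9519]
dark [ 25  27  31  32 781] [231.5967 246.1434] [ 0.6334 -0.1768]
circ 398.5 191.5 33.8
circ 386.5 177.5 45.0
circ 378.5 184.5 36.0
circ 384.5 192.5 47.2
circ 246.5 231.5 16.6
circ 396.5 177.5 41.4
circ 369.5 176.5 29.9
circ 358.5 293.5 33.8
circ 343.5 292.5 34.9
circ 405.5 199.5 31.4
circ 370.5 190.5 24.6
circ 346.5 221.5 32.1
```

```bash
python3 -c "
from cell import *
print(hand_in())"
```

```text
the job is handed in; nothing more can be done
None
```

I did the job in the order asked and handed it in at about 43 s on the robot's clock; no verdict came back.

**What I did:**
- **Short sleeve:** I pulled it off the white stand's spigot and stood it upright in the drawer. A picture before shutting showed it standing.
- **Drawer:** I pushed it by its handle until it stopped with 19 N. The top picture afterwards showed it shut.
- **Long sleeve:** I pushed it onto the spigot until it seated. The tool stopped at z = 0.080 m with 20 N, the height worked out beforehand.
- **Valve:** I pushed the lever over to its stop, where the force rose to 14 N.

**Last checks:**
- **Valve:** the wrist camera has the ball at (0.633, -0.177), against (0.632, -0.1765) expected for fully thrown. Triangulating from the top and scene cameras gave x = 0.626, about 6 mm short. I trusted the close wrist view and the force at the stop.
- **Long sleeve:** the wrist camera finds it on the spigot, with its rim within about 4 pixels of where a seated sleeve's should be.
- **Other things:** the cap, bottle, scoop and counter come out within about 10 mm of the first measurements, which is about the detection noise. Top and scene did not agree on the pot, but the wrist camera has it at its starting place.
- **Not checked at the end:** the last combined picture was over the viewing limit. The drawer was last seen right after shutting, and the short sleeve inside it could not be seen again.

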